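# Find the socket for the gland nut of the shut-off gas line

## Robot

A 6-joint arm with a two-finger parallel gripper is mounted at the origin on the work surface. World frame = base frame: x ahead of the robot, y to its left, z up, the work surface at z = 0. Lengths are in m, angles in rad, forces in N, time in s.
With the tool pointing down it reaches from about 0.35 to 1 m from the base axis. Payload 7.1 kg.
Tool frame: the origin (TCP) lies midway between the tips of the shut fingers; the grasp point (between the pads) lies 19 mm behind it; x points along the fingers, y is the direction in which the jaws open and shut, and the axes are right-handed (so a half turn about x gives the same grasp; the last joint's range is limited). The gripper opens to 85 mm and grips with 20 to 120 N. Pads are 22 mm wide; open, the fingers measure 114 mm over their backs; the gripper's body (76 mm by 85 mm) begins 54 mm behind the grasp point. The pads swing forward as they close: fully open they stand 13 mm farther back than shut.
Start: joints at [-0.019, 0.423, 1.63, -0, 1.089, -0.019], TCP at [0.625, 0, 0.231] pointing down, gripper open.
Joint ranges: [-3, 3], [-0.9, 2.11], [0.09, 2.58], [-1.31, 4.45], [0.11, 2.69], [-2.54, 2.54]. Speed limits (rad/s): [2.39, 2.39, 3.01, 3.14, 3.14, 3.14].

## Interface

Orientations are given as a unit quaternion [x, y, z, w].
In Python, from workcell import * gives the robot as it stands. The module is installed in compiled form; this text tells all that it offers.
- The arm moves only by the tool drive_tool, never from a script. Its argument "increments" is a list of rows, each an object with "slide": the shift along the tool's x, y, z in cm, a list of three; "delta_rot": the turn, a rotation vector about the tool's x, y, z in rad, a list of three; "gripper": the closure in counts, from 0 (fully open) to 255 (shut). A call has 1 to 12 rows; each row is the pose to reach, as a shift and turn from the pose commanded when the call began, along the tool's axes at that moment; what a row does not reach only later rows make up. A row lasts 1/10 s, in which the tool goes at most 50 mm and 8.59 degrees, less where a joint would pass 70% of its speed; a pose out of reach is approached as far as the arm can. A call with a gripper value outside its range is refused whole. The fingers move at their own pace and stop on an object; the grip force is fixed at half the most. Time passes only in rows, so rows that repeat a pose let the fingers close. It gives the time, the measured TCP pose, the force and the opening at its end, in the units of the state.
- read_state(): the state, without advancing time (a new reading comes with each control period).
- read_camera(name): name is "scene" or "side" or "wrist"; returns the picture (480x640x3 uint8, blue, green, red); there is no depth.
- get_calibration(name): a dict with "fovy" (degrees; the focal length in pixels is half the picture's height over the tangent of half this angle, whatever the lens; pixels are square), "cx", "cy" (the principal point, pixels), "k1" (the pictures are not rectified: a ray, as slopes to the right and down, at radius r is drawn at 1 + k1 r^2 times it, then the intrinsics apply), "pose" (4x4, takes a point from camera to world coordinates). Camera axes: x right, y down, z forward; pixel columns grow to the right and rows downward; lengths in m; the calibration is good to about 2 mm. A picture is of the moment at which its call begins: read the wrist's pose just before it. get_calibration takes no time and is no camera call; for the wrist camera it gives the pose at the moment of the call.
- close_job(): hands the job in, once; it reports no verdict.
The state is a dict: "t": time; "joint_positions": joint angles; "qvel": joint speeds; "tau": joint torques, N m; "eef_pos": TCP position; "eef_rot": TCP orientation; "wrist_force": force on the tool from outside, world axes, zero at the start; "torque": the same for the moment, N m; "gripper_width": opening from 0.0 (shut) to 1.0 (fully open).
Only numpy, scipy, OpenCV 4.12 (cv2) and the standard library are available. Lean on these libraries where they do the work, as an engineer would, in place of code of your own. Each camera call takes 0.05 s, during which the arm holds its last target. There are 200 camera calls.

## Task

On the gas manifold one of the three lines is shut off: its black valve paddle lies across the line; the other two lines are live, so keep the sockets off their nuts. Try the sockets from the green tray on the shut-off line's nut until you find the one that goes fully home over it; a socket that does not fit goes back into the tray, standing upright. Finish still gripping the fitting socket, upright and fully down on the nut, do not let go, and leave the beaker, the jar and the cardboard box where they are.

Things in the scene. Friction and masses are not known exactly. Their poses are not given: they have to be found in the camera images.
- manifold: fixed gas manifold: dark base plate 170 x 270 x 10 mm with three aluminium blocks (the lines), 40 mm high in all, running along its x axis, at y = -80, 0 and 80 mm. Each line has at x = 0 a round steel head with a hex nut in a well (see the nut points) and at x = 58 mm a valve paddle. Origin: at bench height under the middle nut
- paddle_a: black valve paddle on the manifold, a bar 46 x 12 mm whose top is 58 mm above the bench, on a short stem; origin at its pivot, 40 mm above the bench; its x axis runs along the bar. It belongs to the line whose nut is nut_a. Line open (live) when the bar lies along the line (parallel to the manifold's x axis), shut off when it lies across it. Does not turn
- paddle_b: black valve paddle on the manifold, a bar 46 x 12 mm whose top is 58 mm above the bench, on a short stem; origin at its pivot, 40 mm above the bench; its x axis runs along the bar. It belongs to the line whose nut is nut_b. Line open (live) when the bar lies along the line (parallel to the manifold's x axis), shut off when it lies across it. Does not turn
- paddle_c: black valve paddle on the manifold, a bar 46 x 12 mm whose top is 58 mm above the bench, on a short stem; origin at its pivot, 40 mm above the bench; its x axis runs along the bar. It belongs to the line whose nut is nut_c. Line open (live) when the bar lies along the line (parallel to the manifold's x axis), shut off when it lies across it. Does not turn
- nut_a (a point): centre of the top face of the brass hex nut on the line of paddle_a, 76 mm above the bench, 58 mm from that paddle's pivot. Each nut stands in the middle of a round well, 10 mm deep, in a round steel head 56 mm across; well floor 60 mm, rim 70 mm above the bench; the nut is 16 mm high, upper edge bevelled 1.5 mm, flats facing the manifold's +-x and every 60 degrees
- nut_b (a point): centre of the top face of the brass hex nut on the line of paddle_b, 76 mm above the bench, 58 mm from that paddle's pivot. The three nuts are 18, 24 and 30 mm across flats, in wells 31, 38 and 45 mm wide; which line has which changes from start to start and is not told. The fitting socket's opening is 2 mm wider than its nut
- nut_c (a point): centre of the top face of the brass hex nut on the line of paddle_c, 76 mm above the bench, 58 mm from that paddle's pivot. Only the fitting socket reaches the well floor (mouth 60 mm above the bench): too small a one stops on the nut's top (mouth about 76 mm above the bench), too large a one on the well's rim (about 70 mm)
- tray: fixed shallow green tray 150 x 290 mm, walls 4 mm thick and 14 mm high, floor 4 mm above the bench; origin at the centre of its underside, x and y along its 150 and 290 mm sides. The three sockets stand in it in a row along y, about 90 mm apart, in an order that changes
- socket_small: loose steel socket, mouth down in the tray; hex opening 20 mm across flats, 20 mm deep, 27 mm outside; solid collar from 20 to 32 mm height, above it a hex adapter shank, 22 mm across flats, from 32 to 72 mm (the top), to be gripped from above across two flats. Origin: centre of the mouth (underside), z up. Opening and shank both have flats facing +-x and every 60 degrees. 0.1 to 0.4 kg
- socket_medium: loose steel socket, mouth down in the tray; hex opening 26 mm across flats, 20 mm deep, 34 mm outside; solid collar from 20 to 32 mm height, above it a hex adapter shank, 22 mm across flats, from 32 to 72 mm (the top), to be gripped from above across two flats. Origin: centre of the mouth (underside), z up. Opening and shank both have flats facing +-x and every 60 degrees. 0.1 to 0.4 kg
- socket_large: loose steel socket, mouth down in the tray; hex opening 32 mm across flats, 20 mm deep, 41 mm outside; solid collar from 20 to 32 mm height, above it a hex adapter shank, 22 mm across flats, from 32 to 72 mm (the top), to be gripped from above across two flats. Origin: centre of the mouth (underside), z up. Opening and shank both have flats facing +-x and every 60 degrees. 0.1 to 0.4 kg
- beaker: loose glass beaker, 68 mm across, 90 mm high, bystander; origin at the centre of its underside
- jar: loose amber glass jar with a white lid, 54 mm across, 70 mm high, bystander; origin at the centre of its underside
- wipes: loose cardboard box 90 x 70 x 60 mm, bystander; origin at the centre of its underside
Things that resemble listed ones, but are neither listed nor needed, are in the scene too. What is shaped like the socket_large but red is not meant. Leave any purple look-alike of the socket_small alone.

How it is judged:
By the outcome, as a careful person would: the job done as asked, in the order asked, and still so for the second after the job is handed in, while the arm keeps its last pose, push and grip.
It also fails if it takes over 67 s, if anything falls off the work surface, if the arm or the gripper's body presses on something with over 40 N, if the wrist force passes 120 N, or if a joint passes its speed limit or range.

## Working session

There is one attempt and no reset: what is moved stays moved. The work goes in short steps, Python scripts to look and compute and a tool call to move; the robot and the scene stay as the last step left them, time stands still between calls to the robot, and variables do not carry over. Pictures are saved under pics/ and viewed, about 8 in all and at most 12, crops included, and the job is handed in when it is done.

Besides the shell and the picture viewer there is one more tool, called after "Emit:" as a command line: name --argument value ..., lists and objects as JSON in quotes. drive_tool: Moves the arm, as the interface text tells. Its arguments: {"type":"object","properties":{"increments":{"type":"array","items":{"type":"object","properties":{"slide":{"type":"array","items":{"type":"number"}},"delta_rot":{"type":"array","items":{"type":"number"}},"gripper":{"type":"number"}}}}},"required":["increments"]}

```bash
mkdir -p pics; ls; cat > h.py <<'E'
from workcell import *
import numpy as np, cv2
from scipy.spatial.transform import Rotation as R
def K(c):
    f=240/np.tan(np.radians(c["fovy"])/2); return f
def ray(c,u,v):
    f=K(c); d=np.array([(u-c["cx"])/f,(v-c["cy"])/f]); s=d.copy()
    for _ in range(30): s=d/(1+c["k1"]*(s@s))
    P=np.array(c["pose"]); w=P[:3,:3]@np.array([s[0],s[1],1]); return P[:3,3],w/np.linalg.norm(w)
def onz(c,u,v,z):
    o,w=ray(c,u,v); return o+w*(z-o[2])/w[2]
def proj(c,p):
    P=np.array(c["pose"]); q=P[:3,:3].T@(np.array(p)-P[:3,3]); s=q[:2]/q[2]; s=s*(1+c["k1"]*(s@s)); f=K(c)
    return s*f+[c["cx"],c["cy"]]
def tri(rays):
    A=np.zeros((3,3));b=np.zeros(3)
    for o,w in rays:
        M=np.eye(3)-np.outer(w,w);A+=M;b+=M@o
    p=np.linalg.solve(A,b); return p,[float(np.linalg.norm(np.cross(p-o,w))) for o,w in rays]
E
python3 - <<'E'
from h import *
import pickle
s=read_state();print(s)
for n in("scene","side","wrist"):
    c=get_calibration(n);im=read_camera(n);cv2.imwrite(f"pics/{n}0.png",im);pickle.dump(c,open(f"pics/{n}0.pkl","wb"));print(n,c)
E
```

```text
pics
{'t': 0.0, 'joint_positions': array([-1.89989003e-02,  4.23800497e-01,  1.63068428e+00, -5.56109025e-06,
        1.08860849e+00, -1.89924184e-02]), 'qvel': array([ 0.0005792 , -0.00065208, -0.00018737, -0.00146939,  0.00232144,
        0.00114958]), 'tau': array([ 6.87376578e-04, -5.57382560e+01, -2.81743366e+01,  7.52266601e-05,
        7.21184188e-03,  1.02962622e-05]), 'eef_pos': array([6.24457812e-01, 3.52253329e-05, 2.30573131e-01]), 'eef_rot': array([ 0.49963162,  0.50037989, -0.50037005,  0.49961788]), 'wrist_force': array([-0.28258689,  0.56705023, -0.36515039]), 'torque': array([-0.00867334,  0.00060909,  0.01821518]), 'gripper_width': 0.9989876782714712}
scene {'fovy': 50.119785189358836, 'cx': 322.45709290606646, 'cy': 247.07110969531408, 'k1': -0.1444460824836159, 'pose': array([[-0.24045593,  0.829354  , -0.5043341 ,  1.26451831],
       [ 0.97056791,  0.19827227, -0.13669691,  0.14504587],
       [-0.01337466, -0.52236007, -0.85262012,  1.19789724],
       [ 0.        ,  0.        ,  0.        ,  1.        ]])}
side {'fovy': 56.776960246115564, 'cx': 318.91176233774917, 'cy': 239.7251403607933, 'k1': -0.018207036212463133, 'pose': array([[-0.99611406, -0.04526538,  0.07555011,  0.49006638],
       [-0.08744194,  0.61076119, -0.78697184,  0.78702207],
       [-0.0105205 , -0.79051997, -0.6123459 ,  0.71954029],
       [ 0.        ,  0.        ,  0.        ,  1.        ]])}
wrist {'fovy': 60.51448589345385, 'cx': 315.9269860963133, 'cy': 236.46000650911205, 'k1': -0.06170569305695764, 'pose': array([[ 9.99999278e-01, -1.93511901e-04, -1.18556500e-03,
         6.25180010e-01],
       [-5.18191792e-04, -9.59880467e-01, -2.80409023e-01,
         7.18736472e-02],
       [-1.08373821e-03,  2.80409435e-01, -9.59879875e-01,
         3.73265211e-01],
       [ 0.00000000e+00,  0.00000000e+00,  0.00000000e+00,
         1.00000000e+00]])}
```

View pics/scene0.png

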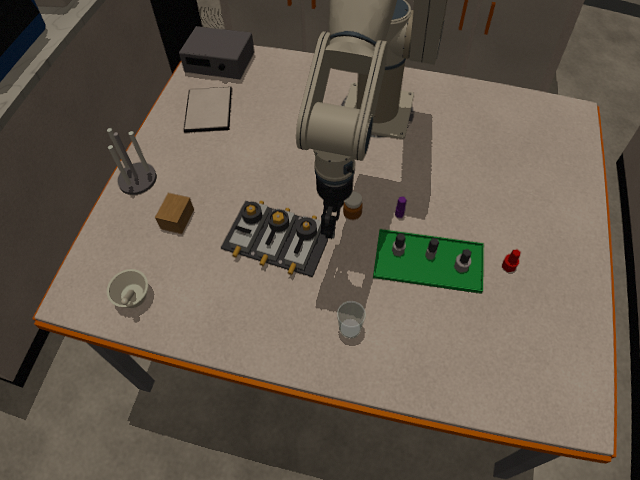

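View pics/side0.png

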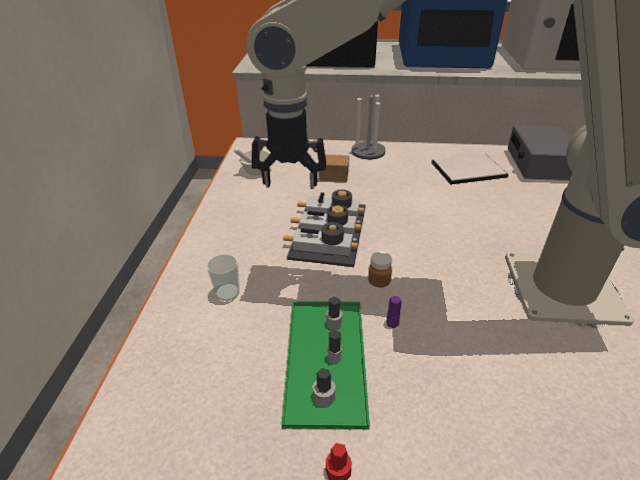

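Scene: the manifold is at (275,240) with nuts near (252,211), (279,218) and (306,228). The tray is at (430,260) with sockets near (400,243), (433,248) and (464,260). The purple and red look-alikes are outside the tray. I'll zoom in on both views in one composite.

```bash
python3 - <<'E'
import cv2,numpy as np
a=cv2.imread("pics/scene0.png");b=cv2.imread("pics/side0.png")
def r(i,w,h): return cv2.resize(i,(w,h),interpolation=cv2.INTER_CUBIC)
top=np.hstack([r(a[190:280,215:335],400,300),r(b[180:270,280:400],400,300)])
bot=np.hstack([r(a[220:295,370:490],400,250)[:, :],r(b[290:410,275:375],400,250)]) if 0 else np.hstack([r(a[220:300,370:490],400,267),r(b[290:410,265:395],400,267)])
cv2.imwrite("pics/z1.png",np.clip(np.vstack([top,bot])*1.4,0,255).astype(np.uint8))
E
```

```text
(no output)
```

View pics/z1.png

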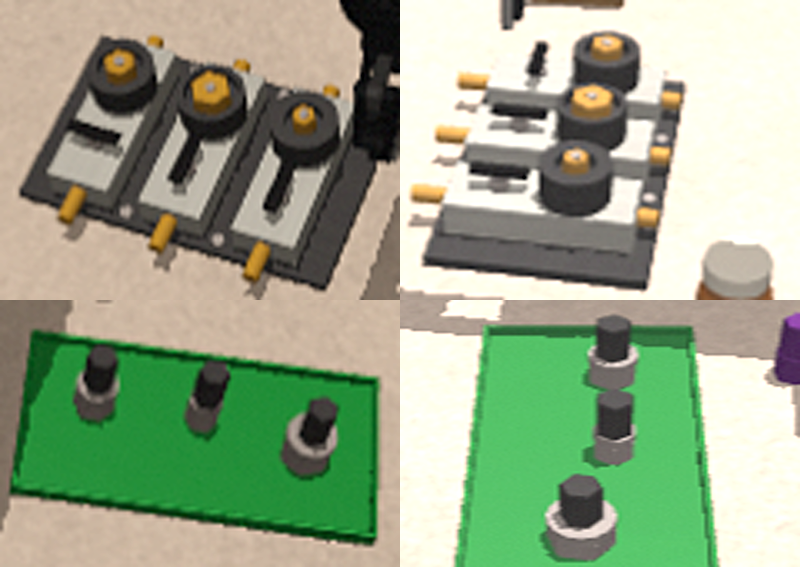

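The paddle on the line at scene left (farthest from the tray) lies across it, so that line is shut off. Its nut looks to be the middle size. The socket at the manifold end of the tray looks medium, the middle one small and the far one large. I'll get rough triangulations before refining with the wrist camera.

```bash
python3 - <<'E'
from h import *
import pickle
a=pickle.load(open("pics/scene0.pkl","rb"));b=pickle.load(open("pics/side0.pkl","rb"))
sc=lambda x,y:(215+x/3.333,190+y/3.333); sd=lambda x,y:(280+(x-400)/3.333,180+y/3.333)
tc=lambda x,y:(370+x/3.333,220+(y-300)/3.333); td=lambda x,y:(265+(x-400)/3.077,290+(y-300)/3.077)
L={"nutL":(sc(119,62),sd(606,42)),"nutM":(sc(211,86),sd(592,97)),"nutR":(sc(303,116),sd(574,157)),
"pL":(sc(96,132),sd(538,63)),"pM":(sc(185,155),sd(519,111)),"pR":(sc(279,185),sd(500,170)),
"s1":(tc(103,353),td(613,323)),"s2":(tc(212,370),td(615,398)),"s3":(tc(322,405),td(580,483)),
"jar":((352,199),(381,260)),"purple":((402,200),(395,299))}
for k,(p,q) in L.items():
    x,e=tri([ray(a,*p),ray(b,*q)]);print(k,x.round(4),np.round(e,4))
# brass hue blobs in both
for n,c in(("scene",a),("side",b)):
    im=cv2.imread(f"pics/{n}0.png");h=cv2.cvtColor(im,cv2.COLOR_BGR2HSV)
    m=cv2.inRange(h,(12,130,90),(28,255,255));N,_,st,ce=cv2.connectedComponentsWithStats(m)
    print(n,[(ce[i].round(1).tolist(),int(st[i,4])) for i in range(1,N) if st[i,4]>15])
print(get_calibration("wrist")["pose"][:3,3]-read_state()["eef_pos"])
E
```

```text
nutL [ 0.5261 -0.2537  0.0757] [0.0012 0.0012]
nutM [ 0.5326 -0.1734  0.0755] [0.0003 0.0003]
nutR [ 0.542  -0.0947  0.0739] [0.0008 0.0008]
pL [ 0.5818 -0.2581  0.0509] [0.0001 0.0001]
pM [ 0.5899 -0.1795  0.0561] [0.0007 0.0007]
pR [ 0.5978 -0.1001  0.0551] [0.0006 0.0006]
s1 [0.5225 0.1547 0.0814] [0.0014 0.0014]
s2 [0.521  0.2358 0.0943] [0.0071 0.0071]
s3 [0.539  0.3172 0.1106] [0.0116 0.0116]
jar [0.4229 0.005  0.0611] [0.0006 0.0006]
purple [0.3997 0.1392 0.0711] [0.0011 0.0011]
scene [([143.3, 121.2], 36), ([610.7, 294.2], 786), ([111.6, 174.6], 21), ([91.5, 209.4], 48), ([172.0, 207.6], 595), ([250.4, 208.2], 40), ([277.7, 216.1], 78), ([305.5, 224.2], 22), ([72.8, 242.9], 35), ([236.0, 250.4], 43), ([263.3, 258.9], 46), ([58.6, 268.8], 28), ([291.6, 267.4], 49), ([322.0, 395.8], 3106)]
side [([341.9, 194.1], 41), ([301.3, 204.0], 26), ([337.3, 210.3], 82), ([361.0, 209.5], 20), ([294.8, 219.9], 31), ([357.5, 226.0], 26), ([332.3, 228.8], 33), ([287.9, 237.7], 36), ([354.0, 244.8], 30), ([380.6, 271.4], 80)]
[0.00065842 0.07183558 0.14265748]
```

Emit:
drive_tool --increments '[{"slide":[0,-6,-22],"delta_rot":[0,0,0],"gripper":0},{"slide":[0,-6,-22],"delta_rot":[0,0,0],"gripper":0},{"slide":[0,-6,-22],"delta_rot":[0,0,0],"gripper":0},{"slide":[0,-6,-22],"delta_rot":[0,0,0],"gripper":0},{"slide":[0,-6,-22],"delta_rot":[0,0,0],"gripper":0},{"slide":[0,-6,-22],"delta_rot":[0,0,0],"gripper":0},{"slide":[0,-6,-22],"delta_rot":[0,0,0],"gripper":0}]'

```text
t: 0.85
eef_pos: [0.5646, 0.2204, 0.2311]
eef_rot: [0.499, 0.5, -0.5, 0.5]
wrist_force: [-0.1, -0.2, 0.7]
gripper_width: 0.999
```

```bash
cat >> h.py <<'E'
import pickle
def snap(k,n="wrist"):
    c=get_calibration(n);im=read_camera(n);cv2.imwrite(f"pics/{k}.png",im);pickle.dump(c,open(f"pics/{k}.pkl","wb"));return c,im
def load(k): return pickle.load(open(f"pics/{k}.pkl","rb")),cv2.imread(f"pics/{k}.png")
E
python3 -c "
from h import *
snap('w1');s=read_state();print(s['t'],s['eef_pos'],s['eef_rot'])"
```

```text
0.9 [0.56497213 0.21958824 0.23110652] [ 0.49971366  0.50003182 -0.50011628  0.50013812]
```

Emit:
drive_tool --increments '[{"slide":[0,-4,10],"delta_rot":[0,0,0],"gripper":0},{"slide":[0,-4,10],"delta_rot":[0,0,0],"gripper":0},{"slide":[0,-4,10],"delta_rot":[0,0,0],"gripper":0},{"slide":[0,-4,10],"delta_rot":[0,0,0],"gripper":0}]'

```text
t: 1.3
eef_pos: [0.5248, 0.1175, 0.2315]
eef_rot: [-0.501, -0.499, 0.501, -0.499]
wrist_force: [-0.1, -0.3, 0.6]
gripper_width: 0.999
```

```bash
python3 -c "
from h import *
snap('w2');s=read_state();print(s['t'],s['eef_pos'],s['eef_rot'])
a=cv2.imread('pics/w1.png');b=cv2.imread('pics/w2.png')
r=lambda i:cv2.resize(i,(400,300),interpolation=cv2.INTER_AREA)
cv2.imwrite('pics/w12.png',np.hstack([r(a),r(b)]))"
```

```text
1.35 [0.52559645 0.11874185 0.23167106] [ 0.50109031  0.49909    -0.50046306  0.49935399]
```

View pics/w12.png

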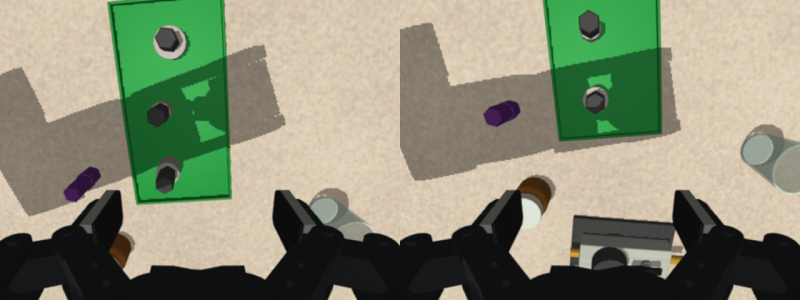

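The wrist pair shows the sockets in the tray ordered medium, small, large with increasing y, and the purple look-alike outside. Next I'll zoom in on the medium shank and measure its top face.

```bash
python3 - <<'E'
from h import *
out=[]
for k,(u,v) in (("w1",(267,285)),("w2",(312,160))):
    c,im=load(k); cr=im[v-40:v+40,u-40:u+40]
    out.append(np.clip(cv2.resize(cr,(400,400),interpolation=cv2.INTER_NEAREST)*3.0,0,255).astype(np.uint8))
    h=cv2.cvtColor(cr,cv2.COLOR_BGR2HSV); print(k,h[40,20:60].tolist()[::4])
cv2.imwrite("pics/z2.png",np.hstack(out))
E
```

```text
w1 [[66, 180, 163], [62, 91, 42], [0, 0, 26], [30, 15, 33], [45, 14, 37], [30, 8, 31], [0, 19, 27], [60, 9, 28], [10, 16, 49], [16, 24, 178]]
w2 [[57, 56, 95], [15, 20, 102], [40, 10, 77], [60, 3, 79], [15, 6, 79], [30, 6, 80], [30, 6, 80], [30, 7, 78], [40, 14, 54], [15, 22, 93]]
```

View pics/z2.png

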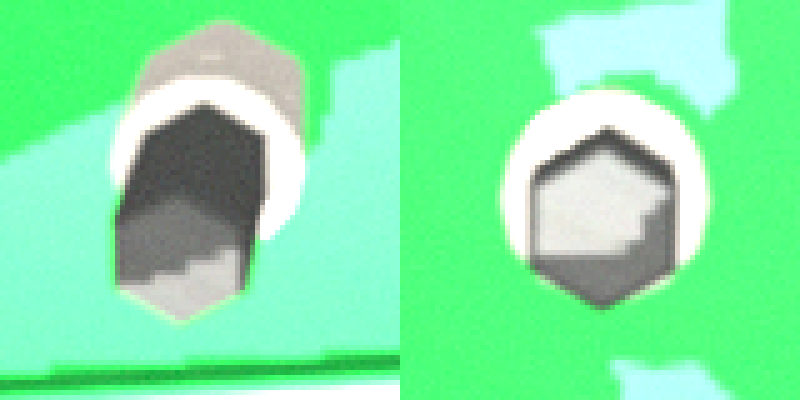

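```bash
python3 - <<'E'
from h import *
c1,_=load("w1");c2,_=load("w2")
V1=[(227+x/5,245+y/5) for x,y in[(180,196),(117,225),(116,285),(183,322),(242,290),(248,235)]]
V2=[(272+(x-400)/5,120+y/5) for x,y in[(605,150),(532,182),(530,268),(602,308),(673,268),(670,185)]]
m1=np.mean(V1,0);m2=np.mean(V2,0)
p,e=tri([ray(c1,*m1),ray(c2,*m2)]);print(p,e)
for c,V in((c1,V1),(c2,V2)):
    P=np.array([onz(c,u,v,p[2])[:2] for u,v in V]);q=P-P.mean(0)
    a=np.degrees(np.arctan2(q[:,1],q[:,0])); print(P.mean(0).round(4),"r",np.hypot(*q.T).round(4),"ang-30 mod60",(np.mod(a,60)-30).round(1))
# tray edges in w2: green mask
for k in("w1","w2"):
    c,im=load(k);h=cv2.cvtColor(im,cv2.COLOR_BGR2HSV);m=cv2.inRange(h,(50,120,30),(80,255,255))
    ct=max(cv2.findContours(m,0,2)[0],key=cv2.contourArea)[:,0]
    P=np.array([onz(c,u,v,.014)[:2] for u,v in ct.astype(float)])
    for side,sel in(("xlo",P[:,0]<P[:,0].mean()-.06),("xhi",P[:,0]>P[:,0].mean()+.06)):
        Q=P[sel]; Q=Q[(Q[:,1]>P[:,1].min()+.02)&(Q[:,1]<P[:,1].max()-.03)]
        f=np.polyfit(Q[:,1],Q[:,0],1);print(k,side,"yaw deg",np.degrees(np.arctan(-f[0])).round(2),"x at y=.155",np.polyval(f,.155).round(4),"n",len(Q))
    print("ymin",P[:,1].min())
E
```

```text
[0.52327569 0.15544177 0.0756677 ] [0.00026240908473905417, 0.00026240908473910236]
[0.5235 0.1553] r [0.0108 0.0115 0.0114 0.011  0.0109 0.0115] ang-30 mod60 [-1.3 -0.5 -6.7 -0.4  0.8 -8.7]
[0.523  0.1555] r [0.011  0.0119 0.012  0.0117 0.0118 0.0115] ang-30 mod60 [-2.6 -3.1 -0.9 -0.4 -0.1  1.4]Traceback (most recent call last):
  File "<stdin>", line 17, in <module>
    raise TypeError("expected non-empty vector for x")
TypeError: expected non-empty vector for x
```

Emit:
drive_tool --increments '[{"slide":[0,-0.15,-3.55],"delta_rot":[0,0,0],"gripper":0},{"slide":[4,-0.15,-3.55],"delta_rot":[0,0,0],"gripper":0},{"slide":[8,-0.15,-3.55],"delta_rot":[0,0,0],"gripper":0},{"slide":[12,-0.15,-3.55],"delta_rot":[0,0,0],"gripper":0},{"slide":[12,-0.15,-3.55],"delta_rot":[0,0,0],"gripper":0},{"slide":[12,-0.15,-3.55],"delta_rot":[0,0,0],"gripper":0}]'

```text
t: 1.95
eef_pos: [0.5239, 0.1561, 0.1113]
eef_rot: [0.5, 0.5, -0.5, 0.5]
wrist_force: [0.2, -0.3, 0.1]
gripper_width: 0.999
```

```bash
python3 - <<'E'
from h import *
s=read_state();M=R.from_quat(s['eef_rot']).as_matrix();print(s['t'],s['eef_pos'],M.round(4).tolist())
d=np.array([.5233,.1554,.045])-s['eef_pos'];print("tool cm",(M.T@d*100).round(2))
E
```

```text
1.95 [0.52393014 0.15609926 0.11131643] [[-0.001, 1.0, 0.0004], [-0.0002, 0.0004, -1.0], [-1.0, -0.001, 0.0002]]
tool cm [ 6.63 -0.06  0.07]
```

Emit:
drive_tool --increments '[{"slide":[3.3,-0.05,0.05],"delta_rot":[0,0,0],"gripper":0},{"slide":[6.5,-0.05,0.05],"delta_rot":[0,0,0],"gripper":0},{"slide":[6.5,-0.05,0.05],"delta_rot":[0,0,0],"gripper":0},{"slide":[6.5,-0.05,0.05],"delta_rot":[0,0,0],"gripper":120},{"slide":[6.5,-0.05,0.05],"delta_rot":[0,0,0],"gripper":170},{"slide":[6.5,-0.05,0.05],"delta_rot":[0,0,0],"gripper":255},{"slide":[6.5,-0.05,0.05],"delta_rot":[0,0,0],"gripper":255},{"slide":[6.5,-0.05,0.05],"delta_rot":[0,0,0],"gripper":255},{"slide":[6.5,-0.05,0.05],"delta_rot":[0,0,0],"gripper":255},{"slide":[6.5,-0.05,0.05],"delta_rot":[0,0,0],"gripper":255}]'

```text
t: 2.95
eef_pos: [0.5237, 0.1553, 0.0475]
eef_rot: [0.501, 0.5, -0.499, 0.5]
wrist_force: [-2.0, -0.3, 6.9]
gripper_width: 0.245
```

Emit:
drive_tool --increments '[{"slide":[0,0,0],"delta_rot":[0,0,0],"gripper":255},{"slide":[0,0,0],"delta_rot":[0,0,0],"gripper":255},{"slide":[-5,0,0],"delta_rot":[0,0,0],"gripper":255},{"slide":[-9,0,0],"delta_rot":[0,0,0],"gripper":255},{"slide":[-13,0,0],"delta_rot":[0,0,0],"gripper":255},{"slide":[-17,0,0],"delta_rot":[0,0,0],"gripper":255},{"slide":[-20,0,0],"delta_rot":[0,0,0],"gripper":255}]'

```text
t: 3.65
eef_pos: [0.5232, 0.1551, 0.249]
eef_rot: [0.501, 0.5, -0.499, 0.5]
wrist_force: [-0.3, -0.2, -2.9]
gripper_width: 0.242
```

Emit:
drive_tool --increments '[{"slide":[0,-0.5,4],"delta_rot":[0,0,0],"gripper":255},{"slide":[0,-1,8.5],"delta_rot":[0,0,0],"gripper":255},{"slide":[0,-1,13],"delta_rot":[0,0,0],"gripper":255},{"slide":[0,-1,17.5],"delta_rot":[0,0,0],"gripper":255},{"slide":[0,-1,22],"delta_rot":[0,0,0],"gripper":255},{"slide":[0,-1,26.5],"delta_rot":[0,0,0],"gripper":255},{"slide":[0,-1,31],"delta_rot":[0,0,0],"gripper":255},{"slide":[0,-2,35.5],"delta_rot":[0,0,0],"gripper":255},{"slide":[0,-3,40],"delta_rot":[0,0,0],"gripper":255},{"slide":[0,-3,44],"delta_rot":[0,0,0],"gripper":255},{"slide":[0,-3,48],"delta_rot":[0,0,0],"gripper":255},{"slide":[0,-3,48],"delta_rot":[0,0,0],"gripper":255}]'

```text
t: 4.85
eef_pos: [0.4926, -0.3293, 0.2464]
eef_rot: [-0.501, -0.498, 0.501, -0.5]
wrist_force: [0.7, 0.5, -2.0]
gripper_width: 0.245
```

Emit:
drive_tool --increments '[{"slide":[0,0,0],"delta_rot":[0,0,0],"gripper":255},{"slide":[0,0,0],"delta_rot":[0,0,0],"gripper":255}]'

```text
t: 5.05
eef_pos: [0.4926, -0.3239, 0.246]
eef_rot: [0.5, 0.501, -0.5, 0.5]
wrist_force: [-0.0, 0.0, -1.8]
gripper_width: 0.243
```

```bash
python3 -c "
from h import *
snap('n1');s=read_state();print(s['t'],s['eef_pos'],s['eef_rot'],s['gripper_width'])"
```

```text
5.1 [ 0.49277257 -0.32370121  0.24611381] [ 0.49976589  0.500614   -0.49974272  0.49987688] 0.2433901748782477
```

Emit:
drive_tool --increments '[{"slide":[0,4,2],"delta_rot":[0,0,0],"gripper":255},{"slide":[0,7,4],"delta_rot":[0,0,0],"gripper":255},{"slide":[0,7,4],"delta_rot":[0,0,0],"gripper":255},{"slide":[0,7,4],"delta_rot":[0,0,0],"gripper":255}]'

```text
t: 5.5
eef_pos: [0.5634, -0.3636, 0.2458]
eef_rot: [0.5, 0.501, -0.5, 0.5]
wrist_force: [-1.0, 0.5, -2.1]
gripper_width: 0.246
```

```bash
python3 -c "
from h import *
snap('n2');s=read_state();print(s['t'],s['eef_pos'],s['eef_rot'],s['gripper_width'])
r=lambda i:cv2.resize(i,(400,300),interpolation=cv2.INTER_AREA)
cv2.imwrite('pics/n12.png',np.hstack([r(load(k)[1]) for k in('n1','n2')]))
for k in('n1','n2'):
  c,im=load(k)
  h=cv2.cvtColor(im,cv2.COLOR_BGR2HSV);m=cv2.inRange(h,(12,130,60),(28,255,255));N,_,st,ce=cv2.connectedComponentsWithStats(m)
  print(k,[(ce[i].round(1).tolist(),int(st[i,4])) for i in range(1,N) if st[i,4]>60])
"
```

```text
5.55 [ 0.56264595 -0.36343908  0.24577778] [ 0.49954677  0.50100621 -0.49975389  0.49969176] 0.24267874385754634
n1 [([373.5, 14.1], 1071), ([298.7, 11.4], 346), ([505.3, 36.6], 518), ([360.8, 119.9], 821), ([290.1, 113.0], 278), ([486.9, 134.2], 439), ([414.9, 331.7], 1755), ([344.8, 384.2], 282)]
n2 [([265.1, 63.6], 956), ([202.6, 63.6], 260), ([406.5, 84.8], 531), ([271.2, 283.2], 142), ([356.6, 281.1], 66)]
```

View pics/n12.png

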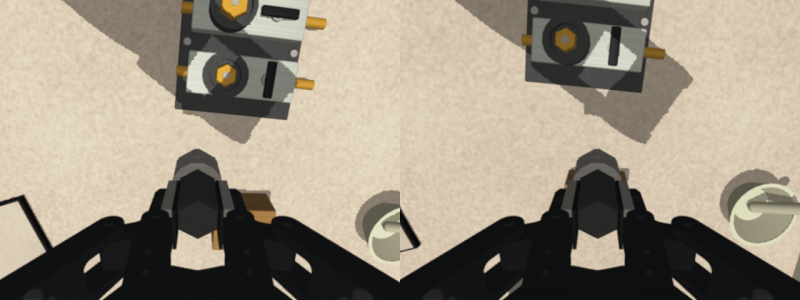

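The shut-off line is confirmed: its paddle lies across at n1 (270,78), half scale. The nut is at full-resolution (361,120) in n1 and (265,64) in n2. I'll zoom in on it.

```bash
python3 - <<'E'
from h import *
out=[]
for k,(u,v) in (("n1",(361,120)),("n2",(265,64))):
    c,im=load(k); cr=im[v-40:v+40,u-40:u+40]
    out.append(np.clip(cv2.resize(cr,(400,400),interpolation=cv2.INTER_NEAREST)*1.6,0,255).astype(np.uint8))
cv2.imwrite("pics/z3.png",np.hstack(out))
E
```

```text
(no output)
```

View pics/z3.png

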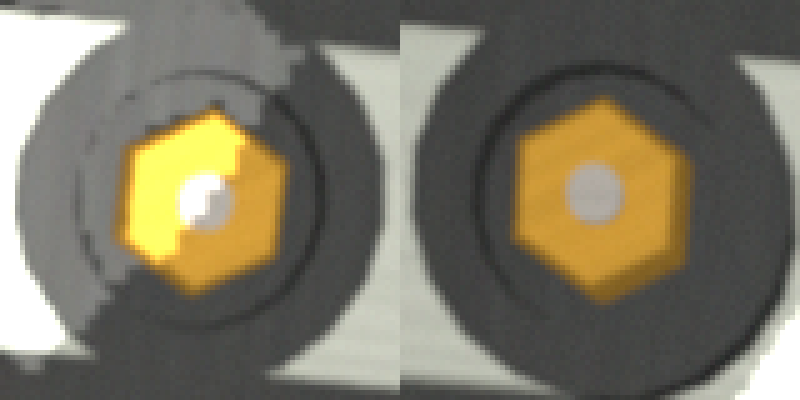

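```bash
python3 - <<'E'
from h import *
c1,_=load("n1");c2,_=load("n2")
V1=[(321+x/5,80+y/5) for x,y in[(215,110),(288,160),(278,255),(193,295),(120,240),(133,150)]]
V2=[(225+(x-400)/5,24+y/5) for x,y in[(603,98),(678,155),(670,255),(600,290),(515,238),(520,138)]]
p,e=tri([ray(c1,*np.mean(V1,0)),ray(c2,*np.mean(V2,0))]);print("verts",p,e)
p2,e=tri([ray(c1,321+205/5,80+202/5),ray(c2,225+195/5,24+192/5)]);print("dot",p2,e)
for c,V in((c1,V1),(c2,V2)):
    P=np.array([onz(c,u,v,.076)[:2] for u,v in V]);q=P-P.mean(0)
    a=np.degrees(np.arctan2(q[:,1],q[:,0])); print(P.mean(0).round(4),"AF",(2*np.hypot(*q.T)*.866).round(4),"yaw",(np.mod(a,60)-30).round(1))
# yaw by paddle/ nuts: line ends (brass fittings) z~? use n1 pairs
for pr in(((298.7,11.4),(505.3,36.6)),((290.1,113),(486.9,134.2))):
    A,B=[onz(c1,u,v,.025) for u,v in pr];d=B-A;print("line yaw",np.degrees(np.arctan2(d[1],d[0])),np.linalg.norm(d))
# other nuts: dots in n1 middle nut centre vs this -> manifold y axis
a=onz(c1,373.5,14.1,.076);print("mid nut",a)
s=read_state();M=R.from_quat(s['eef_rot']).as_matrix();print(M.round(4).tolist(),s['eef_pos'])
E
```

```text
verts [ 0.52685219 -0.2542975   0.0752731 ] [5.350692866721557e-06, 5.350692866682676e-06]
dot [ 0.52672088 -0.2542166   0.07778076] [0.0001334506377771225, 0.00013345063777711215]
[ 0.5268 -0.2544] AF [0.0227 0.0234 0.0233 0.0234 0.0234 0.0225] yaw [-5.2 -3.4 -4.3 -5.7 -6.1 -4.6]
[ 0.5269 -0.2544] AF [0.0228 0.0222 0.0225 0.0222 0.023  0.0232] yaw [-4.8 -4.7 -8.4 -0.  -4.9 -6.1]
line yaw -5.702283457403653 0.17150682467698916
line yaw -5.605570694171014 0.17163684761093434
mid nut [ 0.53304823 -0.18205324  0.076     ]
[[-0.0015, 1.0, 0.0014], [0.0011, 0.0014, -1.0], [-1.0, -0.0015, -0.0011]] [ 0.56264595 -0.36343908  0.24577778]
```

Emit:
drive_tool --increments '[{"slide":[0,-1.5,-4],"delta_rot":[0.05,0,0],"gripper":255},{"slide":[0,-3,-8],"delta_rot":[0.096,0,0],"gripper":255},{"slide":[2,-3.6,-10.9],"delta_rot":[0.096,0,0],"gripper":255},{"slide":[6,-3.6,-10.9],"delta_rot":[0.096,0,0],"gripper":255},{"slide":[9,-3.6,-10.9],"delta_rot":[0.096,0,0],"gripper":255},{"slide":[10,-3.6,-10.9],"delta_rot":[0.096,0,0],"gripper":255},{"slide":[10,-3.6,-10.9],"delta_rot":[0.096,0,0],"gripper":255},{"slide":[10,-3.6,-10.9],"delta_rot":[0.096,0,0],"gripper":255}]'

```text
t: 6.35
eef_pos: [0.5275, -0.2563, 0.1476]
eef_rot: [0.524, 0.475, -0.523, 0.476]
wrist_force: [0.4, -0.9, -1.6]
gripper_width: 0.24
```

```bash
cat > go.py <<'E'
from h import *
import sys
s=read_state();M=R.from_quat(s['eef_rot']).as_matrix();print(s['t'],s['eef_pos'].round(4),"F",s['wrist_force'].round(1),"w",round(s['gripper_width'],3))
t=np.array([float(x) for x in sys.argv[1:4]]);yaw=np.radians(float(sys.argv[4]))
T=np.array([[0,np.cos(yaw),np.sin(yaw)],[0,np.sin(yaw),-np.cos(yaw)],[-1,0,0]])
print("slide cm",(M.T@(t-s['eef_pos'])*100).round(2),"rot",R.from_matrix(M.T@T).as_rotvec().round(4))
E
python3 go.py .5268 -.2544 .1035 -5.5
python3 - <<'E'
from h import *
out=[]
for n in("scene","side"):
    c,im=snap("a_"+n,n);u,v=proj(c,[.527,-.254,.09]).astype(int)
    out.append(np.clip(cv2.resize(im[v-40:v+40,u-40:u+40],(400,400),interpolation=cv2.INTER_CUBIC)*1.4,0,255).astype(np.uint8));print(n,u,v)
cv2.imwrite("pics/z4.png",np.hstack(out))
E
```

```text
6.35 [ 0.5275 -0.2563  0.1476] F [ 0.4 -0.9 -1.6] w 0.24
slide cm [ 4.41 -0.1  -0.18] rot [-0.0001  0.0005 -0.0014]
scene 249 205
side 341 188
```

View pics/z4.png

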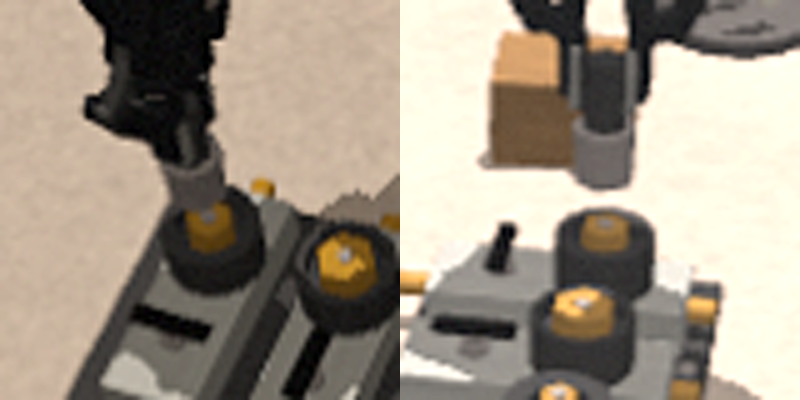

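The medium socket hangs upright above the correct nut in both views. I'll correct the lateral offset before lowering.

```bash
python3 go.py .5268 -.2544 .1035 -5.5
```

```text
6.45 [ 0.528  -0.2566  0.1481] F [ 0.1  0.4 -1.1] w 0.243
slide cm [ 4.46 -0.15 -0.21] rot [-0.0003  0.0011 -0.0028]
```

Emit:
drive_tool --increments '[{"slide":[0,-0.1,-0.2],"delta_rot":[0,0,0],"gripper":255},{"slide":[1,-0.1,-0.2],"delta_rot":[0,0,0],"gripper":255},{"slide":[2,-0.1,-0.2],"delta_rot":[0,0,0],"gripper":255},{"slide":[2,-0.1,-0.2],"delta_rot":[0,0,0],"gripper":255},{"slide":[2,-0.1,-0.2],"delta_rot":[0,0,0],"gripper":255}]'

```text
t: 6.95
eef_pos: [0.5258, -0.2537, 0.1256]
eef_rot: [-0.523, -0.476, 0.524, -0.475]
wrist_force: [-0.2, -0.7, -2.5]
gripper_width: 0.245
```

```bash
for i in 1 2 3; do python3 go.py .5268 -.2544 .1035 -5.5; python3 -c "
from h import *
snap('b_x$i','side')"; done
```

```text
6.95 [ 0.5258 -0.2537  0.1256] F [-0.2 -0.7 -2.5] w 0.245
slide cm [2.21 0.11 0.06] rot [-0.     -0.0005  0.0014]
7.0 [ 0.5261 -0.2538  0.126 ] F [ 0.5 -1.1 -3.4] w 0.242
slide cm [2.25 0.08 0.05] rot [-0.     -0.0002  0.0006]
7.05 [ 0.5263 -0.254   0.1262] F [ 0.2 -0.4 -1.4] w 0.244
slide cm [2.27 0.06 0.04] rot [-0.     -0.0001  0.0001]
```

Emit:
drive_tool --increments '[{"slide":[0.2,0.05,0.05],"delta_rot":[0,0,0],"gripper":255},{"slide":[0.4,0.05,0.05],"delta_rot":[0,0,0],"gripper":255},{"slide":[0.6,0.05,0.05],"delta_rot":[0,0,0],"gripper":255},{"slide":[0.75,0.05,0.05],"delta_rot":[0,0,0],"gripper":255},{"slide":[0.9,0.05,0.05],"delta_rot":[0,0,0],"gripper":255},{"slide":[1.0,0.05,0.05],"delta_rot":[0,0,0],"gripper":255},{"slide":[1.0,0.05,0.05],"delta_rot":[0,0,0],"gripper":255}]'

```text
t: 7.8
eef_pos: [0.5265, -0.2544, 0.1161]
eef_rot: [-0.523, -0.476, 0.523, -0.475]
wrist_force: [-0.2, -0.1, -1.4]
gripper_width: 0.245
```

```bash
python3 go.py .5268 -.2544 .1035 -5.5
```

```text
7.8 [ 0.5265 -0.2544  0.1161] F [-0.2 -0.1 -1.4] w 0.245
slide cm [ 1.26  0.03 -0.  ] rot [-0.     -0.0001  0.0003]
```

Emit:
drive_tool --increments '[{"slide":[0.25,0.02,0],"delta_rot":[0,0,0],"gripper":255},{"slide":[0.5,0.02,0],"delta_rot":[0,0,0],"gripper":255},{"slide":[0.75,0.02,0],"delta_rot":[0,0,0],"gripper":255},{"slide":[0.95,0.02,0],"delta_rot":[0,0,0],"gripper":255},{"slide":[1.1,0.02,0],"delta_rot":[0,0,0],"gripper":255},{"slide":[1.2,0.02,0],"delta_rot":[0,0,0],"gripper":255},{"slide":[1.2,0.02,0],"delta_rot":[0,0,0],"gripper":255}]'

```text
t: 8.5
eef_pos: [0.5267, -0.2544, 0.1041]
eef_rot: [-0.523, -0.476, 0.523, -0.475]
wrist_force: [-0.5, -0.0, -2.3]
gripper_width: 0.245
```

Emit:
drive_tool --increments '[{"slide":[0.05,0,0],"delta_rot":[0,0,0],"gripper":255},{"slide":[0.1,0,0],"delta_rot":[0,0,0],"gripper":255},{"slide":[0.1,0,0],"delta_rot":[0,0,0],"gripper":255},{"slide":[0.1,0,0],"delta_rot":[0,0,0],"gripper":255}]'

```text
t: 8.9
eef_pos: [0.527, -0.2545, 0.1036]
eef_rot: [0.523, 0.475, -0.523, 0.476]
wrist_force: [-1.4, 0.6, 1.9]
gripper_width: 0.246
```

Emit:
drive_tool --increments '[{"slide":[0.05,0,0],"delta_rot":[0,0,0],"gripper":255},{"slide":[0.1,0,0],"delta_rot":[0,0,0],"gripper":255},{"slide":[0.1,0,0],"delta_rot":[0,0,0],"gripper":255},{"slide":[0.1,0,0],"delta_rot":[0,0,0],"gripper":255}]'

```text
t: 9.3
eef_pos: [0.527, -0.2546, 0.1035]
eef_rot: [0.523, 0.475, -0.523, 0.476]
wrist_force: [-3.7, 1.8, 11.2]
gripper_width: 0.245
```

```bash
python3 - <<'E'
from h import *
out=[]
for n in("scene","side"):
    c,im=snap("e_"+n,n);u,v=proj(c,[.527,-.254,.09]).astype(int)
    out.append(np.clip(cv2.resize(im[v-40:v+40,u-40:u+40],(400,400),interpolation=cv2.INTER_CUBIC)*1.4,0,255).astype(np.uint8))
cv2.imwrite("pics/z5.png",np.hstack(out))
E
python3 go.py .5268 -.2544 .1035 -5.5
```

```text
9.4 [ 0.527  -0.2546  0.1035] F [-3.1  1.5 10.9] w 0.241
slide cm [ 0.   -0.02 -0.01] rot [ 0.      0.0003 -0.0005]
```

View pics/z5.png

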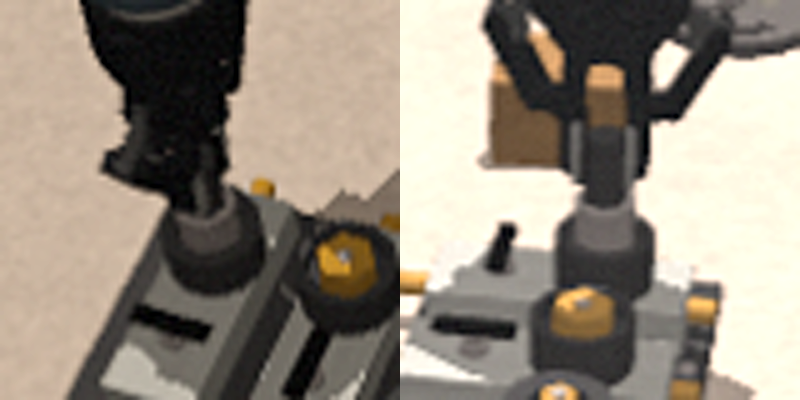

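The socket sits down in the well and upright. The TCP stopped at 0.1035, exactly the predicted fully-home height, under about 13 N of push. Handing in.

```bash
python3 -c "
from workcell import *
print(close_job());s=read_state();print(s['t'],s['eef_pos'],s['wrist_force'],s['gripper_width'])"
```

```text
the job is handed in; nothing more can be done
None
the job is handed in; nothing more can be done
```

The medium socket is fully home on the shut-off line's nut, upright and still gripped, and the job is handed in at about 9.4 s.

- **Line:** the shut-off line is the one farthest from the tray, with its paddle lying across it. Its nut measured about 23 mm across flats, so I took it as the 24 mm one, at (0.527, -0.254, 0.075).
- **Socket:** I tried the medium socket first because it matched, and it fitted. No other socket was touched, so nothing had to go back into the tray.
- **Fit check:** the TCP stopped at z = 0.1035 m under about 13 N of push. That puts the mouth about 60 mm above the bench, on the well floor. There was no resistance at the heights where a wrong socket would have stopped (76 and 70 mm).
- **Final views:** the scene and side pictures show the socket sunk upright in the well. The grip reading was steady at about 0.24.
- **Bystanders:** all moves stayed clear of the beaker, the jar and the box. I did not measure them again at the end.
- **Disagreements:** the measured nut and shank came out about 1 mm smaller than stated. I put this down to blur and bevels. Measured heights agreed with the text within 1 mm.

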